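# Nest the sample cups and swing the drying lamp over them

### The arm

A 6-joint arm with a two-finger parallel gripper is mounted at the origin on the work surface. World frame = base frame: x ahead of the robot, y to its left, z up, the work surface at z = 0. Lengths are in mm, angles in rad, forces in N, time in s.
With the tool pointing down it reaches from about 350 to 775 mm from the base axis. Payload 7.3 kg.
Tool frame: the origin (TCP) lies at the very end of the fingers, on their centre line; the grasp point (between the pads) lies 19 mm behind it; z points along the fingers, y is the line along which they close (so a half turn about z gives the same grasp; the last joint's range is limited). The gripper opens to 92 mm and grips with 3 to 60 N. Pads are 19 mm wide; open, the fingers measure 130 mm over their backs; the gripper's body (75 mm by 190 mm) begins 47 mm behind the grasp point.
Start: joints at [1.193, 0.342, 1.524, -0, 1.275, -0.146], TCP at [120.592, 510.982, 226.741] pointing down, gripper open.
Joint ranges: [-2.53, 2.53], [-0.77, 2.02], [0.04, 2.7], [-1, 4.14], [0.28, 2.66], [-3.11, 3.11]. Speed limits (rad/s): [2.57, 2.57, 3.14, 3.14, 3.14, 3.14].

### API

Orientations are given as [roll, pitch, yaw] about the fixed x, y, z axes, in that order (R = Rz(yaw) Ry(pitch) Rx(roll)).
In Python, from plant import bot gives the robot as it stands.
- The arm moves only by the tool apply_moves, never from a script. Its argument "motion" is text: rows parted by semicolons, each of 4 numbers parted by spaces: the shift along the tool's x, y, z in m, then the turn about the tool's z in degrees. A call has 1 to 8 rows; each row shifts and turns the commanded pose from where the row before left it, along the tool's axes as they then stand; what a row does not reach is not made up. A row lasts 1/8 s, in which the tool goes at most 62.5 mm and 10.7 degrees, less where a joint would pass 70% of its speed; a pose out of reach is approached as far as the arm can. A call with a gripper value outside its range is refused whole. "fingers" is the opening, from -1 (shut) to 1 (fully open), set as the call begins (left out, the last holds). The fingers move at their own pace and stop on an object; the grip force is fixed at half the most. Time passes only in rows, so rows that do not move let the fingers close. It gives the time, the measured TCP pose, the force, the opening and the grip force at its end, in the units of the state.
- bot.get_obs(): the state, without advancing time (a new reading comes with each control period).
- bot.capture(name): name is "scene" or "top" or "wrist"; returns a dict with "img" (480x640x3 uint8, blue, green, red), "range_z" (480x640 float32, mm along the optical axis (not along the pixel's ray), 0 where there is no reading), "fx", "fy", "cx", "cy" (pixels), "D" ([k1, k2, p1, p2, k3] as OpenCV has them; the pictures are not rectified), "world_from_camera" (4x4, takes a point from camera to world coordinates); the wrist camera has in their place "mount" (4x4, takes a point from camera to tool coordinates, whose origin is the TCP and whose axes are the flange's). Camera axes: x right, y down, z forward; pixel columns grow to the right and rows downward; lengths in mm; the calibration is good to about 2 mm. A picture is of the moment at which its call begins: read the wrist's pose just before it.
- bot.close_job(): hands the job in; it is judged then, once.
Trained networks look in a picture, given as the dict that the camera call returned (one of the last four; its "shot" number tells which), for a name from the list of things; names that differ only in an ending like _2 or _b are one class to them, and where a whole thing is asked for, a point or a joint stands for the part that bears it (a point fixed in the world has none). Each returns a list of dicts, best first, with "p" (0 to 1); they miss things now and then, are a little off and sometimes report something else, mostly with a low value. They report only what shows in the picture. A call takes as long as a camera call. They do not tell look-alikes from the thing itself.
- bot.cut_out(picture, thing): "pixels" (480x640 bool, what is visible of it) and "point" ([column, row] in pixels, amid what is visible of it).
The state is a dict: "time": time; "joint_positions": joint angles; "dq": joint speeds; "tau": joint torques, N m; "tool_pos": TCP position; "tcp_rot": TCP orientation; "contact_force": force on the tool from outside, world axes, zero at the start; "moment": the same for the moment, N m; "grip_width": finger opening in mm; "finger_force": force on a finger pad.
Only numpy, scipy, OpenCV 4.12 (cv2) and the standard library are available. Lean on these libraries where they do the work, as an engineer would, in place of code of your own. Each camera call takes 0.05 s, during which the arm holds its last target. There are 200 camera calls.

### The job

Get the sample cups ready for drying: stand the steel tumbler in the white dish and the blue cup in the tumbler, each upright and right down on the floor of the next, leaving the dish in its place on the green tile. Swing the stiff-jointed drying lamp over so that its shade hangs centred above the nest and stays there, moving it by its orange handle only (the rest of it is hot). Leave the other things on the bench where they are.

Things in the scene. Friction and masses are not known exactly. Their poses are not given: they have to be found in the camera images.
- tile: round green drying tile, 130 mm across, 6 mm thick, fixed to the black bench; origin at the centre of its underside, on the bench
- dish: the largest vessel: a white shallow open dish standing on the tile, 92 mm across the rim, 82 mm across the foot, 40 mm high, wall 3 mm, floor 5 mm thick; loose; origin at the centre of its underside, z up. Clear width inside at its floor 76 mm
- tumbler: the middle vessel: an open steel tumbler, 64 mm across the rim, 60 mm across the foot, 72 mm high, wall 3 mm, floor 5 mm thick; loose, standing on the bench; origin at the centre of its underside, z up. Clear width inside 54 mm at its floor. Standing in the dish its upper 37 mm stand out above the dish's rim: hold it across its top
- tall_cup: the smallest vessel: a slender open blue plastic cup, 44 mm across the rim, 40 mm across the foot, 104 mm high; loose, standing on the bench; origin at the centre of its underside, z up. Standing in the tumbler its upper 37 mm stand out above the tumbler's rim: hold it across its top. It and the tumbler stand at the robot's left; which is nearer varies
- handle: the lamp's upright orange handle, a round bar 26 mm thick, 135 mm long, from shade to forearm (which blocks a tool straight down: lean it 35 to 45 degrees, from the robot's side); origin at its middle, always 260 mm above the bench; hold it 40 mm below that. Dragged, it resists with 3 to 12 N, stays where left, and creeps out of the grip, some 10 mm per 0.2 m: take it afresh on the way
- shade: the lamp's hot aluminium shade, a cone 120 mm across its mouth at the bottom, 48 mm across the top, 47 mm high; origin at the centre of its mouth, 145 mm above the bench, straight below the handle. The finished nest reaches 120 mm, so it passes over
- forearm: the lamp's hot outer white arm, a level bar 22 mm square from the elbow to the top of the handle, 250 mm between their axes, its underside 327 mm (its hubs' too) above the bench; origin over the handle's axis, 353 mm above the bench; the arm runs from there to the elbow along its own +x
- upper_arm: the lamp's hot inner white arm, a level bar 22 mm square from upright to elbow, 250 mm between their axes, 356 to 378 mm above the bench; origin on the upright's axis, 353 mm above the bench; it runs from there along its own -x. Upright hinges at both its ends, stiff by friction of about 1.2 N m at the upright and 0.7 N m at the elbow
- lamp_base: the lamp's fixed foot, 130 mm across, carrying the upright; origin at the centre of its underside
- jar: bystander: white jar, 52 mm across, 85 mm high; origin under its centre
- vial: bystander: amber bottle, 40 mm across, 85 mm high; origin under its centre
- pouch: bystander: flat aluminium sample pouch, 80 x 120 x 14 mm; origin under its centre
- scoop: bystander: steel spoon 170 mm long, lying; origin under its middle
- beaker: bystander: clear glass beaker, 72 mm across, 95 mm high; origin under its centre
- filter_pack: bystander: blue pack, 75 x 105 x 30 mm; origin under its centre
Mind the look-alikes: they are no part of the job. What is shaped like the tumbler but yellow is not meant.

How it is judged:
By the outcome, as a careful person would: the job done as asked, in the order asked, and still so for the second after the job is handed in, with the robot touching nothing.
It also fails if it takes over 61 s, if anything falls off the work surface, if the arm or the gripper's body presses on something with over 40 N, if the wrist force passes 120 N, or if a joint passes its speed limit or range.

## Working session

There is one attempt and no reset: what is moved stays moved. The work goes in short steps, Python scripts to look and compute and a tool call to move; the robot and the scene stay as the last step left them, time stands still between calls to the robot, and variables do not carry over. Pictures are saved under pics/ and viewed, at most 10 in all, crops included, and the job is handed in when it is done.

Besides the shell and the picture viewer there is one more tool, called after "Request:" by a JSON object that holds its "op" and its "data", one argument or row to a line. apply_moves: Moves the arm, as the interface text tells. Its arguments: {"type":"object","properties":{"motion":{"type":"string"},"fingers":{"type":"number"}},"required":["motion"]}

```bash
mkdir -p pics; ls; cat > h.py <<'E'
import numpy as np, cv2
from plant import bot
from scipy.spatial.transform import Rotation as R
def T_tool(o):
    T=np.eye(4);T[:3,:3]=R.from_euler('xyz',o['tcp_rot']).as_matrix();T[:3,3]=o['tool_pos'];return T
def shot(name):
    o=bot.get_obs();p=bot.capture(name)
    p['W']=T_tool(o)@np.array(p['mount']) if name=='wrist' else np.array(p['world_from_camera'])
    return p
def cloud(p,mask=None):
    z=p['range_z'];m=z>0
    if mask is not None:m&=mask
    v,u=np.nonzero(m);K=np.array([[p['fx'],0,p['cx']],[0,p['fy'],p['cy']],[0,0,1.]])
    n=cv2.undistortPoints(np.stack([u,v],1).astype(np.float64).reshape(-1,1,2),K,np.array(p['D'],float)).reshape(-1,2)
    zz=z[v,u];c=np.c_[n*zz[:,None],zz]
    return c@p['W'][:3,:3].T+p['W'][:3,3]
def circ(P):
    A=np.c_[2*P[:,:2],np.ones(len(P))];b=(P[:,:2]**2).sum(1)
    for _ in range(4):
        s=np.linalg.lstsq(A,b,rcond=None)[0];r=np.sqrt(s[2]+s[0]**2+s[1]**2)
        e=abs(np.hypot(*(P[:,:2]-s[:2]).T)-r);k=e<max(2,np.median(e)*2);P=P[k];A=A[k];b=b[k]
    return np.r_[s[:2],r]
E
python3 - <<'E'
from h import *
for n in('scene','top'):
    p=shot(n);im=p['img'].copy();print(n,p['W'][:3,3].round(),p['fx'])
    for t in ['tile','dish','tumbler','tall_cup','handle','shade','forearm','upper_arm','lamp_base','jar','vial','pouch','scoop','beaker','filter_pack']:
        for d in bot.cut_out(p,t)[:3]:
            if d['p']<.3: continue
            c=cloud(p,d['pixels']);
            if len(c)<10: continue
            zt=np.percentile(c[:,2],97);top=c[c[:,2]>zt-5]
            print(t,round(d['p'],2),np.round(d['point']),'med',np.median(c,0).round(),'ztop',round(zt),'topmid',((top.min(0)+top.max(0))/2).round(), 'sz',np.ptp(top,axis=0).round())
            u,v=map(int,d['point']);cv2.putText(im,t,(u-15,v),0,.4,(0,0,255),1)
    cv2.imwrite(f'pics/{n}0.png',im)
E
```

```text
pics
scene [1002.  800. 1270.] 574.6649723169206
tile 0.75 [342. 314.] med [581.  87.   5.] ztop 11 topmid [598.  67.  26.] sz [125. 115.  40.]
tile 0.46 [239. 146.] med [ 651. -277.  346.] ztop 353 topmid [ 659. -277.  352.] sz [227. 106.   8.]
dish 0.67 [324. 310.] med [604.  59.  15.] ztop 46 topmid [608.  70.  48.] sz [91. 92. 14.]
tumbler 0.92 [407. 322.] med [454. 209.  41.] ztop 73 topmid [458. 211.  73.] sz [66. 63. 10.]
tumbler 0.64 [457. 325.] med [352. 279.  39.] ztop 72 topmid [353. 282.  73.] sz [66. 65. 11.]
tall_cup 0.77 [366. 353.] med [599. 255.  72.] ztop 105 topmid [596. 248. 105.] sz [42. 43. 11.]
handle 0.88 [286. 170.] med [ 564. -233.  261.] ztop 316 topmid [ 562. -234.  317.] sz [21. 13. 12.]
shade 0.59 [288. 202.] med [ 570. -217.  165.] ztop 190 topmid [ 562. -236.  190.] sz [64. 60. 11.]
forearm 0.76 [239. 146.] med [ 658. -278.  347.] ztop 353 topmid [ 660. -278.  352.] sz [228. 108.   8.]
upper_arm 0.61 [196. 172.] med [ 797. -216.  377.] ztop 381 topmid [ 796. -216.  379.] sz [ 30. 216.   7.]
lamp_base 0.86 [221. 204.] med [ 786. -180.  219.] ztop 380 to
[... 1962 characters left out ...]
288.  11.]
jar 0.64 [264. 193.] med [729. 129.  84.] ztop 91 topmid [737. 131.  89.] sz [45. 45.  7.]
vial 0.78 [156. 305.] med [457. 372.  58.] ztop 90 topmid [460. 380.  89.] sz [19. 15.  8.]
pouch 0.8 [390. 311.] med [ 467. -176.   14.] ztop 20 topmid [ 467. -177.   20.] sz [ 78. 119.  10.]
pouch 0.7 [381. 174.] med [ 773. -214.  244.] ztop 382 topmid [ 798. -212.  383.] sz [ 52. 288.  11.]
scoop 0.84 [429. 346.] med [ 384. -266.   13.] ztop 23 topmid [ 388. -299.   24.] sz [ 42. 167.  12.]
beaker 0.96 [140. 217.] med [680. 440.  50.] ztop 98 topmid [673. 431.  98.] sz [72. 69. 10.]
filter_pack 0.67 [477. 223.] med [ 675. -388.   30.] ztop 36 topmid [ 679. -375.   36.] sz [ 85. 111.  10.]
```

View pics/scene0.png

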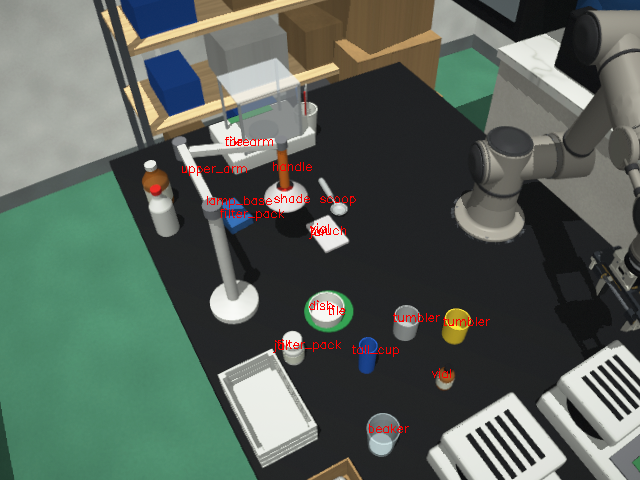

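```bash
python3 - <<'E'
from h import *
im=cv2.imread('pics/scene0.png')
p=shot('scene');cv2.imwrite('pics/crop.png',cv2.resize(p['img'][270:410,310:510],None,fx=4,fy=4,interpolation=2))
o=bot.get_obs();print(o['tool_pos'],o['tcp_rot'],o['grip_width']);print(T_tool(o).round(3))
E
```

```text
[120.59242635 510.9472463  226.72565151] [3.14158881e+00 1.96218853e-05 2.90978661e+00] 91.7149527896477
[[-9.73000e-01  2.30000e-01  0.00000e+00  1.20592e+02]
 [ 2.30000e-01  9.73000e-01 -0.00000e+00  5.10947e+02]
 [-0.00000e+00  0.00000e+00 -1.00000e+00  2.26726e+02]
 [ 0.00000e+00  0.00000e+00  0.00000e+00  1.00000e+00]]
```

View pics/crop.png

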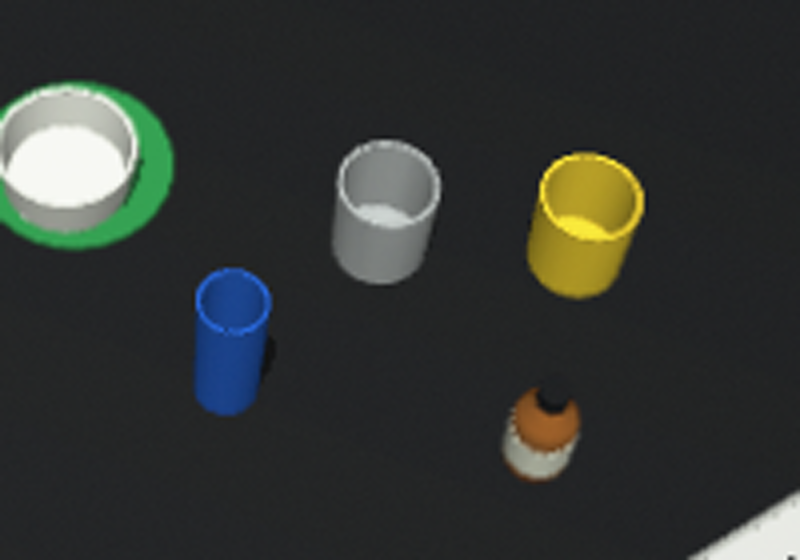

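The candidates for the tumbler are the grey one at (407,322) in the scene image and the yellow one at (457,325). The grey steel one is meant, because yellow is the named look-alike. The crop confirms it: grey at crop (385,210), blue cup at (232,340), and the dish off-centre on the tile at about (65,155). I'll move above the steel tumbler.

Request:
{"op": "apply_moves", "data": {
  "motion": "-0.0496 -0.027 0.003 0;-0.0496 -0.027 0.003 0;-0.0496 -0.027 0.003 0;-0.0496 -0.027 0.003 0;-0.0496 -0.027 0.003 0;-0.0496 -0.027 0.003 0;-0.0496 -0.027 0.003 0;-0.0496 -0.027 0.003 0",
  "fingers": 1
}}

```text
time: 2.65
tool_pos: [458.5, 208.2, 202.8]
tcp_rot: [3.141, 0.0, 2.91]
contact_force: [-0.2, 0.6, 0.6]
grip_width: 91.6
finger_force: 0.0
```

```bash
cat >> h.py <<'E'
def d(x,y,z,o=None):
    "shift to world target in tool axes, m"
    T=T_tool(o or bot.get_obs());return (T[:3,:3].T@(np.array([x,y,z])-T[:3,3])/1000).round(4)
def rim(p,thing,near,zr,R_):
    "rim circle of an upright vessel near xy: points within 4 mm of rim height, any instance"
    c=cloud(p);k=(abs(c[:,2]-zr)<5)&(np.hypot(*(c[:,:2]-near).T)<R_+15);c=c[k]
    return circ(c) if len(c)>20 else None, len(c), np.median(c[:,2]) if len(c) else None
E
python3 - <<'E'
from h import *
o=bot.get_obs();print(o['time'],o['tool_pos'].round(1) if hasattr(o['tool_pos'],'round') else o['tool_pos'])
p=shot('wrist');cv2.imwrite('pics/w1.png',p['img']);print(p['W'].round(2))
print(rim(p,'',[457,209],72,32))
p=shot('top');print(rim(p,'',[457,209],73,32),rim(p,'',[607,68],47,46),rim(p,'',[596,247],105,22))
p=shot('scene');print(rim(p,'',[457,209],72,32),rim(p,'',[607,68],47,46),rim(p,'',[596,247],105,22))
E
```

```text
2.65 [458.5 208.2 202.8]
[[ 2.3000e-01  9.4000e-01  2.4000e-01  3.9336e+02]
 [ 9.7000e-01 -2.2000e-01 -6.0000e-02  2.2214e+02]
 [-0.0000e+00  2.5000e-01 -9.7000e-01  3.6172e+02]
 [ 0.0000e+00  0.0000e+00  0.0000e+00  1.0000e+00]]
(array([456.23592979, 207.46935603,  29.98783668]), 1209, np.float64(72.64202943022502))
(None, 16, np.float64(73.48090382767145)) (array([607.90419705,  66.66131275,  43.99176585]), 160, np.float64(46.885115524036564)) (array([596.0085846 , 245.55502137,  20.35048861]), 36, np.float64(103.94150464197048))
(array([456.79780709, 210.10088395,  30.54953114]), 121, np.float64(71.02573627903053)) (array([608.7641905 ,  69.92558493,  44.0378124 ]), 114, np.float64(44.90065316359312)) (array([595.92189778, 247.28121652,  20.34915505]), 81, np.float64(103.49426050325133))
```

View pics/w1.png

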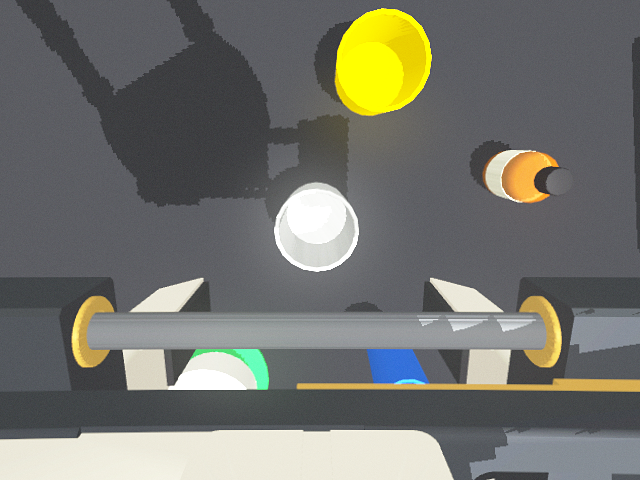

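The view shows the steel tumbler at (316,228), centred between the fingers, with the yellow one at (385,62) clear of them. Descending and gripping.

Request:
{"op": "apply_moves", "data": {
  "motion": "0.002 0 0.045 0;0 0 0.045 0;0 0 0.04 0;0 0 0.026 0;0 0 0 0"
}}

```text
time: 3.42
tool_pos: [453.1, 210.6, 45.4]
tcp_rot: [-3.14, -0.004, 2.911]
contact_force: [-0.9, 0.1, -0.2]
grip_width: 91.5
finger_force: 0.0
```

Request:
{"op": "apply_moves", "data": {
  "motion": "0 0 0 0;0 0 0 0;0 0 0 0;0 0 0 0",
  "fingers": -1
}}

```text
time: 3.92
tool_pos: [455.7, 210.2, 47.6]
tcp_rot: [3.141, 0.001, 2.91]
contact_force: [-0.9, -0.3, 5.8]
grip_width: 63.6
finger_force: 30.0
```

Request:
{"op": "apply_moves", "data": {
  "motion": "0 0 -0.02 0;0 0 -0.05 0;0 0 -0.02 0;0 0 0 0"
}}

```text
time: 4.42
tool_pos: [456.0, 210.3, 138.0]
tcp_rot: [3.14, 0.003, 2.91]
contact_force: [-0.4, 0.2, -1.5]
grip_width: 64.1
finger_force: 30.0
```

```bash
python3 - <<'E'
from h import *
o=bot.get_obs();print(o['tool_pos'],d(608,68,140))
p=shot('wrist');T=T_tool(o);q=(rim(p,'',o['tool_pos'][:2],o['tool_pos'][2]+25,32));print(q)
E
```

```text
[455.97492899 210.28686339 137.95730258] [-0.1807 -0.1035 -0.0017]
(array([456.06426283, 208.85044671,  29.85862161]), 4300, np.float64(162.87703900376147))
```

Request:
{"op": "apply_moves", "data": {
  "motion": "-0.036 -0.021 0 0;-0.05 -0.029 0 0;-0.05 -0.029 0 0;-0.034 -0.019 0 0;-0.011 -0.0055 0 0;0 0 0 0"
}}

```text
time: 5.22
tool_pos: [606.8, 67.6, 135.0]
tcp_rot: [-3.141, -0.003, 2.909]
contact_force: [0.1, 0.2, -1.4]
grip_width: 63.7
finger_force: 30.0
```

```bash
python3 - <<'E'
from h import *
o=bot.get_obs();print(o['tool_pos'],d(608,68,60))
p=shot('wrist');cv2.imwrite('pics/w2.png',p['img']);q=(rim(p,'',o['tool_pos'][:2],o['tool_pos'][2]+25,32));print(q)
c=cloud(p);
for z in(46,6):
  k=(abs(c[:,2]-z)<3)&(np.hypot(c[:,0]-608,c[:,1]-68)<62);print(z,k.sum(),circ(c[k]) if k.sum()>30 else 0)
E
```

```text
[606.81940905  67.61307237 134.96797652] [-0.0013  0.0007  0.075 ]
(array([607.06012339,  66.22334096,  29.88115747]), 4309, np.float64(159.91651444307155))
46 1356 [607.19070636  66.88996026  43.69577175]
6 4898 [605.51726062  64.72901039  53.71245194]
```

View pics/w2.png

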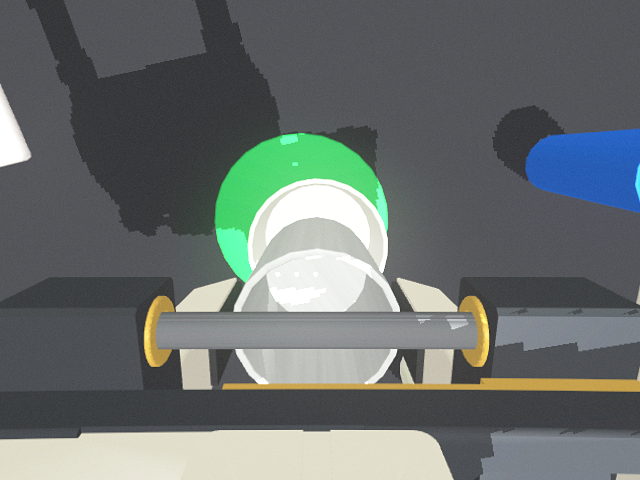

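The dish and tumbler share the same centre to within 1 mm: dish at about (318,240) in the view, tumbler held at (316,320). Lowering.

Request:
{"op": "apply_moves", "data": {
  "motion": "0 0 0.025 0;0 0 0.025 0;0 0 0.015 0;0 0 0.006 0;0 0 0 0"
}}

```text
time: 5.9
tool_pos: [607.5, 68.1, 65.9]
tcp_rot: [3.141, 0.0, 2.91]
contact_force: [0.3, -0.6, -1.8]
grip_width: 63.7
finger_force: 30.0
```

Request:
{"op": "apply_moves", "data": {
  "motion": "0 0 0.004 0;0 0 0.002 0;0 0 0 0"
}}

```text
time: 6.28
tool_pos: [607.6, 67.7, 59.8]
tcp_rot: [3.141, 0.0, 2.91]
contact_force: [0.0, 0.3, -2.2]
grip_width: 63.7
finger_force: 30.0
```

Request:
{"op": "apply_moves", "data": {
  "motion": "0 0 0.0015 0;0 0 0.001 0;0 0 0 0"
}}

```text
time: 6.65
tool_pos: [608.0, 67.6, 58.6]
tcp_rot: [3.141, 0.001, 2.91]
contact_force: [-2.8, -0.9, 6.9]
grip_width: 63.7
finger_force: 30.0
```

Request:
{"op": "apply_moves", "data": {
  "motion": "0 0 0 0;0 0 0 0;0 0 0 0",
  "fingers": 1
}}

```text
time: 7.02
tool_pos: [607.6, 67.8, 57.1]
tcp_rot: [3.142, -0.0, 2.91]
contact_force: [0.4, -0.2, -0.7]
grip_width: 88.7
finger_force: 0.0
```

Request:
{"op": "apply_moves", "data": {
  "motion": "0 0 -0.02 0;0 0 -0.05 0;0 0 -0.05 0;0 0 -0.04 0;0 0 0 0"
}}

```text
time: 7.65
tool_pos: [609.3, 67.8, 221.0]
tcp_rot: [3.14, 0.007, 2.91]
contact_force: [0.9, -0.0, -0.7]
grip_width: 91.4
finger_force: 0.0
```

```bash
python3 - <<'E'
from h import *
o=bot.get_obs();print(o['tool_pos'],'to cup',d(596,246.5,190))
p=shot('wrist');cv2.imwrite('pics/w3.png',p['img'])
for z,r in((83,32),(46,46)):print(rim(p,'',[608,67.5],z,r))
c=cloud(p);
p=shot('scene')
for z,r in((83,32),(46,46)):print(rim(p,'',[608,67.5],z,r))
E
```

```text
[609.32719583  67.77454419 221.03589527] to cup [0.0542 0.1708 0.0309]
(array([608.64940042,  65.82076194,  29.98823412]), 1149, np.float64(83.60068801382107))
(array([607.38393187,  66.81688338,  43.63214169]), 1499, np.float64(46.590448941563295))
(array([610.41747464,  69.07003253,  30.457623  ]), 96, np.float64(81.81797955625461))
(array([610.04594223,  72.31799902,  36.79783561]), 196, np.float64(44.83825040236911))
```

Request:
{"op": "apply_moves", "data": {
  "motion": "0.013 0.042 0 0;0.016 0.05 0 0;0.016 0.05 0.01 0;0.009 0.029 0.015 0;0 0 0 0;0 0 0 0"
}}

```text
time: 8.5
tool_pos: [594.1, 245.8, 191.2]
tcp_rot: [-3.14, -0.001, 2.91]
contact_force: [-0.2, -0.4, 0.3]
grip_width: 91.4
finger_force: 0.0
```

```bash
python3 - <<'E'
from h import *
o=bot.get_obs()
p=shot('wrist');cv2.imwrite('pics/w4.png',p['img'])
q=rim(p,'',[596,246.5],104,22);print(q)
print(d(q[0][0],q[0][1],79,o))
E
```

```text
(array([595.17412494, 245.17947687,  20.08231297]), 1094, np.float64(104.67407127432622))
[-0.0013 -0.0003  0.1122]
```

Request:
{"op": "apply_moves", "data": {
  "motion": "-0.001 0 0.03 0;0 0 0.04 0;0 0 0.03 0;0 0 0.012 0;0 0 0 0"
}}

```text
time: 9.18
tool_pos: [595.6, 245.6, 80.3]
tcp_rot: [-3.141, -0.0, 2.909]
contact_force: [-0.2, 0.2, 0.9]
grip_width: 91.5
finger_force: 0.0
```

Request:
{"op": "apply_moves", "data": {
  "motion": "0 0 0 0;0 0 0 0;0 0 0 0;0 0 0 0;0 0 0 0",
  "fingers": -1
}}

```text
time: 9.8
tool_pos: [595.3, 246.4, 80.3]
tcp_rot: [3.141, 0.0, 2.91]
contact_force: [0.9, -0.9, -0.5]
grip_width: 46.5
finger_force: 0.0
```

Request:
{"op": "apply_moves", "data": {
  "motion": "0 0 0 0;0 0 0 0"
}}

```text
time: 10.05
tool_pos: [595.3, 246.4, 80.3]
tcp_rot: [3.141, 0.0, 2.91]
contact_force: [-0.5, 1.0, -0.4]
grip_width: 42.8
finger_force: 30.0
```

Request:
{"op": "apply_moves", "data": {
  "motion": "0 0 -0.02 0;0 0 -0.045 0;0 0 -0.04 0;0 0 -0.02 0;0 0 0 0"
}}

```text
time: 10.68
tool_pos: [596.0, 246.5, 206.8]
tcp_rot: [3.14, 0.003, 2.91]
contact_force: [-0.5, 0.4, -1.2]
grip_width: 42.9
finger_force: 30.0
```

Request:
{"op": "apply_moves", "data": {
  "motion": "-0.013 -0.042 0 0;-0.016 -0.05 0 0;-0.015 -0.05 0 0;-0.0095 -0.03 0 0;0 0 0 0;0 0 0 0"
}}

```text
time: 11.42
tool_pos: [607.4, 67.3, 204.1]
tcp_rot: [3.141, -0.002, 2.91]
contact_force: [-0.2, -0.7, -1.2]
grip_width: 42.9
finger_force: 30.0
```

```bash
python3 - <<'E'
from h import *
o=bot.get_obs()
p=shot('wrist');cv2.imwrite('pics/w5.png',p['img'])
q=rim(p,'',o['tool_pos'][:2],o['tool_pos'][2]+24,22);print(q)
for z,r in((83,32),(46,46)):
  t=rim(p,'',[608,67.],z,r);print(t)
  if t[0] is not None:print((T_tool(o)[:3,:3].T@np.r_[t[0][:2]-q[0][:2],0]).round(1))
E
```

```text
(array([606.68405223,  66.15415737,  20.26094873]), 3680, np.float64(228.21566516902564))
(array([608.52496729,  65.89823397,  29.95030237]), 787, np.float64(83.77125755168129))
[-1.9  0.2 -0. ]
(array([607.0649793 ,  66.89259213,  43.42330947]), 1299, np.float64(46.58012314450991))
[-0.2  0.8 -0. ]
```

View pics/w5.png

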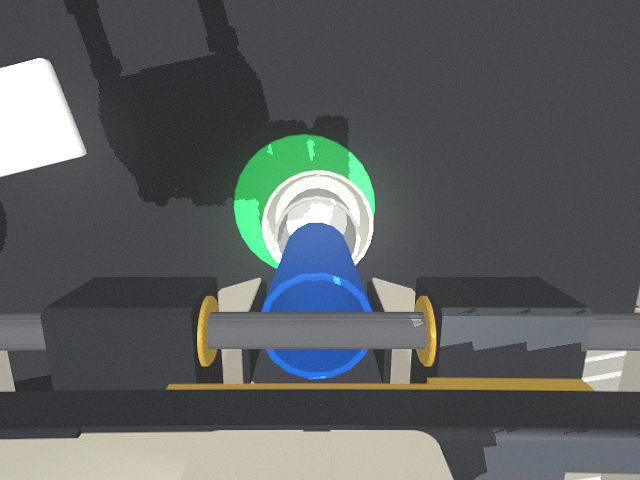

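The cup hangs over the tumbler (tumbler about (318,225), cup rim (317,325)); a 1.5 mm shift in x is needed. Lowering.

Request:
{"op": "apply_moves", "data": {
  "motion": "-0.0015 0 0.02 0;0 0 0.035 0;0 0 0.028 0;0 0 0.014 0;0 0 0 0;0 0 0 0"
}}

```text
time: 12.22
tool_pos: [610.1, 66.7, 109.4]
tcp_rot: [3.141, 0.002, 2.91]
contact_force: [0.0, -0.4, -0.2]
grip_width: 43.0
finger_force: 30.0
```

Request:
{"op": "apply_moves", "data": {
  "motion": "0 0 0.005 0;0 0 0.002 0;0 0 0 0"
}}

```text
time: 12.6
tool_pos: [609.2, 66.3, 101.2]
tcp_rot: [3.141, -0.0, 2.91]
contact_force: [-0.8, 0.1, 0.1]
grip_width: 42.8
finger_force: 30.0
```

Request:
{"op": "apply_moves", "data": {
  "motion": "0 0 0.003 0;0 0 0.0015 0;0 0 0 0;0 0 0 0"
}}

```text
time: 13.1
tool_pos: [609.4, 66.3, 96.7]
tcp_rot: [3.141, 0.0, 2.91]
contact_force: [-0.7, -0.1, -0.6]
grip_width: 42.8
finger_force: 30.0
```

Request:
{"op": "apply_moves", "data": {
  "motion": "0 0 0.001 0;0 0 0.0005 0;0 0 0 0"
}}

```text
time: 13.48
tool_pos: [609.7, 66.3, 96.2]
tcp_rot: [3.141, 0.001, 2.91]
contact_force: [-1.0, -0.4, 4.9]
grip_width: 42.6
finger_force: 30.0
```

Request:
{"op": "apply_moves", "data": {
  "motion": "0 0 0 0;0 0 0 0;0 0 0 0;0 0 0 0",
  "fingers": 1
}}

```text
time: 13.98
tool_pos: [609.2, 66.3, 95.0]
tcp_rot: [3.142, -0.0, 2.91]
contact_force: [-0.8, 0.3, -0.1]
grip_width: 78.1
finger_force: 0.0
```

Request:
{"op": "apply_moves", "data": {
  "motion": "0 0 -0.02 0;0 0 -0.05 0;0 0 -0.06 0;0 0 -0.06 0;0 0 -0.04 0;0 0 0 0"
}}

```text
time: 14.72
tool_pos: [610.5, 66.3, 329.2]
tcp_rot: [3.14, 0.008, 2.91]
contact_force: [0.1, -0.3, -0.4]
grip_width: 91.8
finger_force: 0.0
```

```bash
python3 - <<'E'
from h import *
o=bot.get_obs();print(o['tool_pos'],np.round(o['joint_positions'],3))
p=shot('wrist')
for z,r in((120,22),(83,32),(46,46)):print(rim(p,'',[608,66.],z,r))
for n in('scene','top'):
    p=shot(n);print(n)
    for z,r in((120,22),(83,32)):print(rim(p,'',[609,67.],z,r))
    c=cloud(p)
    for t in('shade','handle','forearm','upper_arm'):
        q=bot.cut_out(p,t)[0];c=cloud(p,q['pixels'])
        print(t,q['p'],np.percentile(c,[2,98],axis=0).round())
        if t=='shade':
            for z in(155,170,180):
                k=abs(c[:,2]-z)<3;print(z,k.sum(),circ(c[k]) if k.sum()>20 else 0)
        if t in('handle',):
            k=(c[:,2]>200)&(c[:,2]<320);print('handle',k.sum(),circ(c[k]))
E
```

```text
[610.45797498  66.33672273 329.17041836] [-0.017  0.462  1.063  0.     1.609 -1.356]
(array([609.62642064,  64.96600955,  20.07615769]), 489, np.float64(120.66751454021738))
(array([608.96872578,  65.79447512,  30.06396882]), 605, np.float64(83.68334376505948))
(array([607.65332365,  66.78665978,  43.67743807]), 968, np.float64(46.62605564253826))
scene
(array([610.88241467,  67.82090703,  20.35398335]), 76, np.float64(117.80866478507471))
(array([609.96833758,  72.23083162,  26.68464239]), 129, np.float64(82.16858035548785))
shade 0.63 [[ 518. -309.    4.]
 [ 617. -183.  192.]]
155 124 [ 562.70809626 -239.46537976   53.53419918]
170 109 [ 562.23528765 -239.7977835    42.32704323]
180 100 [ 561.68592239 -240.50032218   33.89690404]
handle 0.74 [[ 368. -258.    1.]
 [ 383. -225.   13.]]
handle 0 [0. 0. 0.]
forearm 0.67 [[ 548. -554.   93.]
 [ 766. -228.  353.]]
upper_arm 0.88 [[ 761. -407.  177.]
 [ 810. -117.  381.]]
top
(array([610.16699026,  64.55902843,  20.09216091]), 83, np.float64(119.32330195536133))
(array([609.4696542 ,  65.38633049,  30.27127616]), 109, np.float64(83.35703354685552))
shade 0.86 [[ 504. -293.  141.]
 [ 612. -188.  195.]]
155 207 [ 558.5102382  -242.59845321   57.24704061]
170 272 [ 558.94304135 -243.29172112   45.81249273]
180 232 [ 558.86766755 -243.17395398   37.32754537]
handle 0.74 [[ 546. -249.  200.]
 [ 566. -231.  311.]]
handle 184 [ 558.84328864 -243.74997368   12.53080816]
forearm 0.94 [[ 547. -384.    2.]
 [ 781. -231.  355.]]
upper_arm 0.84 [[ 780. -319.  361.]
 [ 808. -116.  383.]]
  return _methods._mean(a, axis=axis, dtype=dtype,
  ret = ret.dtype.type(ret / rcount)
```

The nest stands properly, with rims at 120, 83 and 46 mm and common centre (609,66). The lamp handle is near (560,-242). Moves have no tilt command, so I'll get the lean by reaching outward past the arm's reach, high above everything.

Request:
{"op": "apply_moves", "data": {
  "motion": "-0.003 -0.02 -0.055 0;-0.006 -0.04 -0.045 0;-0.006 -0.04 -0.04 0;-0.006 -0.028 -0.02 0;0 0 0 0"
}}

```text
time: 15.9
tool_pos: [600.6, -65.1, 486.3]
tcp_rot: [-3.141, 0.003, 2.907]
contact_force: [0.8, 0.8, -1.2]
grip_width: 91.6
finger_force: 0.0
```

Request:
{"op": "apply_moves", "data": {
  "motion": "-0.05 0 0 0;-0.06 0 0 0;-0.06 0 0 0;-0.06 0 0 0"
}}

```text
time: 16.4
tool_pos: [552.9, -76.4, 523.8]
tcp_rot: [3.109, -0.304, 2.915]
contact_force: [-2.4, 1.4, 0.4]
grip_width: 92.0
finger_force: 0.0
```

```bash
python3 - <<'E'
from h import *
o=bot.get_obs();print(np.round(o['tool_pos']),np.round(o['joint_positions'],3)); print(T_tool(o).round(2))
E
```

```text
[553. -76. 524.] [-0.283  0.752  0.037  0.033  2.658 -1.596]
[[-9.3000e-01  2.3000e-01 -2.8000e-01  5.5290e+02]
 [ 2.1000e-01  9.7000e-01  1.0000e-01 -7.6360e+01]
 [ 3.0000e-01  3.0000e-02 -9.5000e-01  5.2382e+02]
 [ 0.0000e+00  0.0000e+00  0.0000e+00  1.0000e+00]]
```

Request:
{"op": "apply_moves", "data": {
  "motion": "0 0 0 0;0 0 0 0"
}}

```text
time: 16.65
tool_pos: [551.1, -75.6, 527.1]
tcp_rot: [3.11, -0.298, 2.915]
contact_force: [0.1, -0.1, -0.5]
grip_width: 91.7
finger_force: 0.0
```

```bash
python3 - <<'E'
from h import *
o=bot.get_obs();print(np.round(o['tool_pos'],1).tolist(),np.round(o['joint_positions'],4).tolist(),np.round(o['tcp_rot'],3)); print(T_tool(o)[:3,2].round(3))
E
```

```text
[551.1, -75.6, 527.1] [-0.2829, 0.7449, 0.0391, 0.0325, 2.6568, -1.5959] [ 3.11  -0.298  2.915]
[-0.279  0.097 -0.955]
```

Request:
{"op": "apply_moves", "data": {
  "motion": "0.03 0 0.04 0;0.03 0 0.04 0;0 0 0 0;0 0 0 0"
}}

```text
time: 17.15
tool_pos: [510.7, -65.2, 499.2]
tcp_rot: [3.109, -0.292, 2.914]
contact_force: [-0.7, -0.0, 1.5]
grip_width: 91.7
finger_force: 0.0
```

```bash
python3 - <<'E'
from h import *
o=bot.get_obs();print(np.round(o['tool_pos'],1).tolist(),np.round(o['joint_positions'],4).tolist(),np.round(o['tcp_rot'],3)); print(T_tool(o)[:3,2].round(3))
E
```

```text
[510.7, -65.2, 499.2] [-0.2857, 0.5016, 0.5812, 0.022, 2.3524, -1.611] [ 3.109 -0.292  2.914]
[-0.273  0.097 -0.957]
```

```bash
cat > fk.py <<'E'
import numpy as np
from scipy.optimize import least_squares
D=[((120.592,510.982,226.741),(1.193,.342,1.524,0,1.275)),((610.46,66.34,329.17),(-.017,.462,1.063,0,1.609)),
((551.1,-75.6,527.1),(-.2829,.7449,.0391,.0325,2.6568)),((510.7,-65.2,499.2),(-.2857,.5016,.5812,.022,2.3524)),((552.9,-76.36,523.82),(-.283,.752,.037,.033,2.658))]
def fk(p,q):
    L1,L2,dl,h,Lt,e,r0=p;a,b,s=q[1],q[1]+q[2],q[1]+q[2]+q[4]
    return np.array([r0+L1*np.sin(a)+L2*np.sin(b+dl)+Lt*np.sin(s)+e*np.cos(s),h+L1*np.cos(a)+L2*np.cos(b+dl)+Lt*np.cos(s)-e*np.sin(s)])
def res(p):
    o=[]
    for P,q in D:
        c,s=np.cos(q[0]),np.sin(q[0]);o+=list(fk(p,q)-[c*P[0]+s*P[1],P[2]])
    return np.r_[o,(np.array(p)-[450,400,0,180,300,0,0])*[.01,.01,3,.01,.01,.05,.05]]
if __name__=='__main__':
    f=least_squares(res,[450,400,0,180,300,0,0]);print(f.x.round(3),f.fun[:10].round(1));np.save('fk.npy',f.x)
    for a in np.arange(-.7,.9,.2):
        for b in (.06,.4,.8,1.2,1.6):
            print(round(a,1),b,'j5 for lean 40:',round(np.pi-.7-a-b,2),'rz',fk(f.x,[0,a,b,0,np.pi-.7-a-b]).round(),'j5 down',round(np.pi-a-b,2),fk(f.x,[0,a,b,0,np.pi-a-b]).round())
E
python3 fk.py
```

```text
[ 5.06716e+02  3.83066e+02  1.21000e-01  2.20909e+02  3.16681e+02
 -1.11500e+00 -2.16800e+00] [ 0.   0.  -0.  -0.1 -0.   0.   0.1  0.  -0.  -0.1]
-0.7 0.06 j5 for lean 40: 3.08 rz [-314.  700.] j5 down 3.78 [-518.  624.]
-0.7 0.4 j5 for lean 40: 2.74 rz [-192.  744.] j5 down 3.44 [-396.  669.]
-0.7 0.8 j5 for lean 40: 2.34 rz [-40. 741.] j5 down 3.04 [-244.  666.]
-0.7 1.2 j5 for lean 40: 1.94 rz [ 99. 679.] j5 down 2.64 [-105.  603.]
-0.7 1.6 j5 for lean 40: 1.54 rz [203. 567.] j5 down 2.24 [ -1. 492.]
-0.5 0.06 j5 for lean 40: 2.88 rz [-160.  788.] j5 down 3.58 [-364.  713.]
-0.5 0.4 j5 for lean 40: 2.54 rz [-32. 807.] j5 down 3.24 [-236.  732.]
-0.5 0.8 j5 for lean 40: 2.14 rz [116. 774.] j5 down 2.84 [-87. 699.]
-0.5 1.2 j5 for lean 40: 1.74 rz [240. 685.] j5 down 2.44 [ 36. 610.]
-0.5 1.6 j5 for lean 40: 1.34 rz [320. 555.] j5 down 2.04 [116. 480.]
-0.3 0.06 j5 for lean 40: 2.68 rz [  7. 844.] j5 down 3.38 [-196.  769.]
-0.3 0.4 j5 for lean 40: 2.34 rz [137. 837.] j5 down 3.04 [-67. 762.]
-0.3 0.8 j5 for lean 40: 1.94 rz [276. 775.] j5 down 2.64 [ 72. 700.]
-0.3 1.2 j5 for lean 
[... 1153 characters left out ...]
4. 222.]
0.5 0.06 j5 for lean 40: 1.88 rz [687. 722.] j5 down 2.58 [483. 647.]
0.5 0.4 j5 for lean 40: 1.54 rz [772. 624.] j5 down 2.24 [568. 549.]
0.5 0.8 j5 for lean 40: 1.14 rz [824. 481.] j5 down 1.84 [621. 406.]
0.5 1.2 j5 for lean 40: 0.74 rz [817. 329.] j5 down 1.44 [613. 254.]
0.5 1.6 j5 for lean 40: 0.34 rz [751. 192.] j5 down 1.04 [547. 117.]
0.7 0.06 j5 for lean 40: 1.68 rz [825. 611.] j5 down 2.38 [621. 536.]
0.7 0.4 j5 for lean 40: 1.34 rz [889. 498.] j5 down 2.04 [685. 423.]
0.7 0.8 j5 for lean 40: 0.94 rz [912. 348.] j5 down 1.64 [708. 273.]
0.7 1.2 j5 for lean 40: 0.54 rz [874. 200.] j5 down 1.24 [670. 125.]
0.7 1.6 j5 for lean 40: 0.14 rz [782.  79.] j5 down 0.84 [578.   4.]
```

```bash
cat > plan.py <<'E'
from h import *; import sys
from fk import fk
def w(dr,dz):
    o=bot.get_obs();q=np.array(o['joint_positions']);p=np.load('fk.npy');T=T_tool(o);j=q[0]
    a,b=q[1],q[1]+q[2]+p[2]
    W=np.array([p[6]+p[0]*np.sin(a)+p[1]*np.sin(b),p[3]+p[0]*np.cos(a)+p[1]*np.cos(b)])
    print('q',q.round(3),'wrist',W.round(),'tcp',T[:3,3].round(),'z',T[:3,2].round(3),'lean deg',np.degrees(np.arcsin(T[:3,2]@[np.cos(j),np.sin(j),0])).round(1))
    v=np.array([dr*np.cos(j),dr*np.sin(j),dz])
    print('shift',(T[:3,:3].T@v/1000).round(4))
if __name__=='__main__':w(float(sys.argv[1]),float(sys.argv[2]))
E
python3 plan.py -58 13.5
```

```text
q [-0.286  0.502  0.581  0.022  2.352 -1.611] wrist [599. 803.] tcp [511. -65. 499.] z [-0.273  0.097 -0.957] lean deg -16.8
shift [0.0593 0.0032 0.0039]
```

Request:
{"op": "apply_moves", "data": {
  "motion": "0.0593 0.0032 0.0039 0;0.0593 0.0032 0.0039 0;0.0593 0.0032 0.0039 0;0.0593 0.0032 0.0039 0;0.0593 0.0032 0.0039 0;0.0593 0.0032 0.0039 0;0.0593 0.0032 0.0039 0;0.0593 0.0032 0.0039 0"
}}

```text
time: 18.15
tool_pos: [65.0, 65.2, 609.7]
tcp_rot: [3.109, -0.29, 2.914]
contact_force: [0.5, 0.2, 0.2]
grip_width: 91.9
finger_force: 0.0
```

```bash
python3 plan.py -50 30
```

```text
q [-0.29  -0.362  1.204  0.028  2.59  -1.606] wrist [133. 913.] tcp [ 65.  65. 610.] z [-0.271  0.096 -0.958] lean deg -16.7
shift [ 0.0564  0.0035 -0.0144]
```

Request:
{"op": "apply_moves", "data": {
  "motion": "0.056 0.003 0.003 0;0.056 0.003 0.003 0;0.056 0.003 0.003 0"
}}

```text
time: 18.52
tool_pos: [-31.0, 112.0, 626.9]
tcp_rot: [3.112, -0.271, 2.91]
contact_force: [0.8, 1.4, 0.4]
grip_width: 91.9
finger_force: 0.0
```

```bash
python3 plan.py -52 20
```

```text
q [ 0.124 -0.459  1.172  0.264  2.658 -0.991] wrist [ 57. 932.] tcp [-31. 112. 627.] z [-0.253  0.09  -0.963] lean deg -13.9
shift [ 0.0523 -0.0179 -0.0068]
```

```bash
python3 - <<'E'
from h import *
C=np.vstack([cloud(shot('scene')),cloud(shot('top'))])
a=np.degrees(np.arctan2(C[:,1],C[:,0]));r=np.hypot(C[:,0],C[:,1])
print('r bins',[f'{x}-{x+150}' for x in range(350,1100,150)])
for A in range(40,160,10):
    print(A,[ (int(np.percentile(C[k,2],99)),int(k.sum())) if (k:=(a>=A)&(a<A+10)&(r>=x)&(r<x+150)&(C[:,2]<900)).sum()>20 else None for x in range(350,1100,150)])
E
```

```text
r bins ['350-500', '500-650', '650-800', '800-950', '950-1100']
40 [(72, 3326), (63, 4697), (161, 7834), (161, 5218), (93, 3469)]
50 [(7, 3386), (7, 4163), (162, 6252), (162, 3272), (63, 393)]
60 [(7, 3362), (160, 6395), (160, 8181), (59, 1521), None]
70 [(7, 3303), (161, 5628), (162, 3459), (65, 542), None]
80 [(6, 1647), (149, 1243), (156, 771), None, None]
90 [(5, 1182), (5, 641), None, None, None]
100 [(5, 1090), (4, 142), None, None, None]
110 [(6, 862), None, None, None, None]
120 [(4, 478), None, None, None, None]
130 [(2, 42), None, None, None, None]
140 [None, (-82, 317), None, None, None]
150 [(101, 1005), (7, 484), None, None, None]
```

```bash
python3 plan.py 0 50
```

```text
q [ 0.132 -0.461  1.171  0.262  2.658 -0.996] wrist [ 55. 933.] tcp [-33. 111. 627.] z [-0.25   0.088 -0.964] lean deg -13.7
shift [ 0.0132  0.0015 -0.0482]
```

Request:
{"op": "apply_moves", "data": {
  "motion": "0.013 0 -0.048 0;0.013 0 -0.048 0;0.006 0 -0.05 0"
}}

```text
time: 19.0
tool_pos: [-37.4, 158.6, 703.6]
tcp_rot: [3.104, -0.241, 2.91]
contact_force: [0.8, -0.6, -0.5]
grip_width: 91.9
finger_force: 0.0
```

```bash
python3 plan.py 0 50
```

```text
q [ 0.709 -0.255  0.804  0.48   2.658 -0.205] wrist [ 108. 1012.] tcp [-37. 159. 704.] z [-0.223  0.091 -0.97 ] lean deg -6.3
shift [ 0.0119  0.0018 -0.0485]
```

```bash
python3 - <<'E'
from h import *
print(d(-197,411,560)/8)
E
```

```text
[0.0216    0.0252125 0.0247625]
```

Request:
{"op": "apply_moves", "data": {
  "motion": "0.0216 0.0252 0.0248 0;0.0216 0.0252 0.0248 0;0.0216 0.0252 0.0248 0;0.0216 0.0252 0.0248 0;0.0216 0.0252 0.0248 0;0.0216 0.0252 0.0248 0;0.0216 0.0252 0.0248 0;0.0216 0.0252 0.0248 0"
}}

```text
time: 20.0
tool_pos: [-192.0, 406.4, 562.1]
tcp_rot: [3.104, -0.243, 2.911]
contact_force: [0.5, -0.5, 1.0]
grip_width: 91.7
finger_force: 0.0
```

```bash
python3 plan.py 60 0
```

```text
q [1.685 0.067 1.    0.231 1.946 0.449] wrist [387. 870.] tcp [-192.  406.  562.] z [-0.225  0.092 -0.97 ] lean deg 6.7
shift [0.0197 0.0562 0.007 ]
```

```bash
python3 plan.py 44 -32
```

```text
q [1.685 0.067 1.    0.231 1.946 0.449] wrist [387. 870.] tcp [-192.  406.  562.] z [-0.225  0.092 -0.97 ] lean deg 6.7
shift [0.0067 0.0401 0.0362]
```

Request:
{"op": "apply_moves", "data": {
  "motion": "0.0067 0.0401 0.0362 0;0.0067 0.0401 0.0362 0;0.0067 0.0401 0.0362 0;0.0067 0.0401 0.0362 0;0.0067 0.0401 0.0362 0;0.0067 0.0401 0.0362 0;0.0067 0.0401 0.0362 0"
}}

```text
time: 20.88
tool_pos: [-225.1, 712.5, 335.4]
tcp_rot: [3.104, -0.243, 2.911]
contact_force: [-0.8, 0.2, 0.2]
grip_width: 91.5
finger_force: 0.0
```

```bash
python3 plan.py 60 0
```

```text
q [1.682 0.671 0.714 0.216 1.636 0.374] wrist [695. 643.] tcp [-225.  712.  335.] z [-0.225  0.091 -0.97 ] lean deg 6.7
shift [0.0195 0.0563 0.0069]
```

Request:
{"op": "apply_moves", "data": {
  "motion": "0.0195 0.0563 0.007 0;0.0195 0.0563 0.007 0;0.0195 0.0563 0.007 0"
}}

```text
time: 21.25
tool_pos: [-233.0, 817.7, 314.5]
tcp_rot: [3.079, -0.262, 2.91]
contact_force: [8.4, -28.9, 15.8]
grip_width: 91.9
finger_force: 0.0
```

```bash
python3 plan.py 60 0
```

```text
q [1.674 1.037 0.035 0.239 1.911 0.442] wrist [790. 620.] tcp [-233.  818.  315.] z [-0.237  0.121 -0.964] lean deg 8.3
shift [0.0191 0.0562 0.0087]
```

Request:
{"op": "apply_moves", "data": {
  "motion": "0 0 0 0"
}}

```text
time: 21.38
tool_pos: [-232.5, 818.4, 307.5]
tcp_rot: [3.087, -0.258, 2.906]
contact_force: [-0.1, 0.1, -0.3]
grip_width: 91.9
finger_force: 0.0
```

Request:
{"op": "apply_moves", "data": {
  "motion": "0.0191 0.0562 0.0087 0;0.0191 0.0562 0.0087 0"
}}

```text
time: 21.62
tool_pos: [-231.7, 860.0, 285.4]
tcp_rot: [3.006, -0.3, 2.916]
contact_force: [0.6, -0.4, 0.4]
grip_width: 91.9
finger_force: 0.0
```

```bash
python3 plan.py 60 0
```

```text
q [1.663 1.08  0.036 0.244 1.791 0.42 ] wrist [807. 585.] tcp [-232.  860.  285.] z [-0.255  0.197 -0.947] lean deg 12.7
shift [0.0179 0.0557 0.0132]
```

```bash
python3 plan.py -36 37
```

```text
q [1.663 1.08  0.036 0.244 1.791 0.42 ] wrist [807. 585.] tcp [-232.  860.  285.] z [-0.255  0.197 -0.947] lean deg 12.7
shift [ 0.0002 -0.0287 -0.0429]
```

Request:
{"op": "apply_moves", "data": {
  "motion": "0 -0.0287 -0.0429 0;0 -0.0287 -0.0429 0;0 -0.0287 -0.0429 0;0 -0.0287 -0.0429 0;0 -0.0287 -0.0429 0;0 -0.0287 -0.0429 0"
}}

```text
time: 22.38
tool_pos: [-211.2, 644.0, 513.0]
tcp_rot: [2.999, -0.302, 2.918]
contact_force: [-0.2, -0.4, 0.3]
grip_width: 91.9
finger_force: 0.0
```

Request:
{"op": "apply_moves", "data": {
  "motion": "0.015 0.046 0.011 0;0.0179 0.0557 0.0132 0;0.0179 0.0557 0.0132 0;0.0179 0.0557 0.0132 0"
}}

```text
time: 22.88
tool_pos: [-216.6, 794.0, 449.3]
tcp_rot: [2.941, -0.339, 2.922]
contact_force: [-0.1, -0.5, 0.8]
grip_width: 92.2
finger_force: 0.0
```

```bash
python3 plan.py 60 0
```

```text
q [1.645 0.875 0.036 0.274 1.918 0.463] wrist [716. 742.] tcp [-217.  794.  449.] z [-0.275  0.266 -0.924] lean deg 16.6
shift [0.0164 0.0551 0.0171]
```

```bash
python3 - <<'E'
from h import *
print(d(460,-158,500)/20)
E
```

```text
[-0.04007 -0.03494 -0.0243 ]
```

Request:
{"op": "apply_moves", "data": {
  "motion": "-0.04 -0.035 -0.0243 0;-0.04 -0.035 -0.0243 0;-0.04 -0.035 -0.0243 0;-0.04 -0.035 -0.0243 0;-0.04 -0.035 -0.0243 0;-0.04 -0.035 -0.0243 0;-0.04 -0.035 -0.0243 0;-0.04 -0.035 -0.0243 0"
}}

```text
time: 23.88
tool_pos: [36.0, 442.2, 478.0]
tcp_rot: [2.932, -0.336, 2.927]
contact_force: [1.8, 0.6, 0.5]
grip_width: 92.1
finger_force: 0.0
```

Request:
{"op": "apply_moves", "data": {
  "motion": "-0.04 -0.035 -0.0243 0;-0.04 -0.035 -0.0243 0;-0.04 -0.035 -0.0243 0;-0.04 -0.035 -0.0243 0;-0.04 -0.035 -0.0243 0;-0.04 -0.035 -0.0243 0;-0.04 -0.035 -0.0243 0"
}}

```text
time: 24.75
tool_pos: [272.1, 106.8, 494.8]
tcp_rot: [2.942, -0.329, 2.922]
contact_force: [1.0, 0.8, -0.9]
grip_width: 91.8
finger_force: 0.0
```

```bash
python3 plan.py 60 0;python3 - <<'E'
from h import *
print(d(480,-165,480))
E
```

```text
q [-0.15  -0.056  1.343  0.266  2.153 -1.355] wrist [348. 789.] tcp [272. 107. 495.] z [-0.266  0.262 -0.928] lean deg -17.6
shift [-0.0566  0.0079 -0.0182]
[-0.2528 -0.2017 -0.113 ]
```

Request:
{"op": "apply_moves", "data": {
  "motion": "-0.042 -0.0336 -0.0188 0;-0.042 -0.0336 -0.0188 0;-0.042 -0.0336 -0.0188 0;-0.042 -0.0336 -0.0188 0;-0.042 -0.0336 -0.0188 0;-0.042 -0.0336 -0.0188 0"
}}

```text
time: 25.5
tool_pos: [478.1, -165.1, 477.2]
tcp_rot: [2.947, -0.331, 2.921]
contact_force: [-0.2, 0.5, 0.2]
grip_width: 92.0
finger_force: 0.0
```

```bash
python3 plan.py 55 25
```

```text
q [-0.538  0.501  0.669  0.118  2.341 -1.789] wrist [609. 771.] tcp [ 478. -165.  477.] z [-0.269  0.258 -0.928] lean deg -21.3
shift [-0.0413 -0.009  -0.0432]
```

Request:
{"op": "apply_moves", "data": {
  "motion": "-0.052 -0.0135 -0.024 0;-0.052 -0.0135 -0.024 0;-0.052 -0.0135 -0.024 0;-0.052 -0.0135 -0.024 0"
}}

```text
time: 26.0
tool_pos: [547.4, -226.1, 457.0]
tcp_rot: [2.922, -0.38, 2.93]
contact_force: [0.6, 0.3, 0.2]
grip_width: 91.8
finger_force: 0.0
```

```bash
python3 plan.py 60 0
```

```text
q [-0.564  0.872  0.036  0.171  2.657 -1.746] wrist [714. 744.] tcp [ 547. -226.  457.] z [-0.308  0.289 -0.906] lean deg -24.5
shift [-0.0523 -0.0157 -0.0249]
```

```bash
python3 - <<'E'
from h import *
T=T_tool(bot.get_obs())[:3,:3]
for v in([0,58,0],[6,55,-26],[55,4,0]):print((T.T@np.array(v)/1000).round(4))
E
```

```text
[0.0113 0.0544 0.0168]
[-0.0044  0.048   0.0376]
[-0.0492  0.0194 -0.0158]
```

Request:
{"op": "apply_moves", "data": {
  "motion": "0.0113 0.0544 0.0168 0;0.0113 0.0544 0.0168 0;0.0113 0.0544 0.0168 0;0.0113 0.0544 0.0168 0;-0.0044 0.048 0.0376 0;-0.0044 0.048 0.0376 0;-0.0044 0.048 0.0376 0;-0.0044 0.048 0.0376 0"
}}

```text
time: 27.0
tool_pos: [573.9, 225.6, 357.9]
tcp_rot: [2.919, -0.368, 2.932]
contact_force: [0.8, -0.6, -0.6]
grip_width: 92.2
finger_force: 0.0
```

```bash
python3 plan.py 30 0
```

```text
q [ 0.085  0.623  0.791  0.35   1.993 -1.133] wrist [676. 646.] tcp [574. 226. 358.] z [-0.297  0.289 -0.91 ] lean deg -15.7
shift [-0.0268  0.0108 -0.0081]
```

Request:
{"op": "apply_moves", "data": {
  "motion": "-0.0367 0.0096 0.0042 0;-0.0367 0.0096 0.0042 0;-0.0367 0.0096 0.0042 0;-0.0223 0.009 -0.0068 0;-0.0223 0.009 -0.0068 0;-0.0223 0.009 -0.0068 0"
}}

```text
time: 27.75
tool_pos: [713.5, 232.8, 291.6]
tcp_rot: [2.906, -0.353, 2.925]
contact_force: [-0.2, -0.9, 1.3]
grip_width: 92.0
finger_force: 0.0
```

```bash
python3 plan.py 30 0
```

```text
q [ 0.075  1.086  0.036  0.423  2.246 -1.007] wrist [809. 581.] tcp [714. 233. 292.] z [-0.278  0.301 -0.912] lean deg -14.7
shift [-0.027   0.0107 -0.0076]
```

Request:
{"op": "apply_moves", "data": {
  "motion": "-0.042 0.024 -0.034 0;-0.042 0.024 -0.034 0;-0.042 0.024 -0.034 0;-0.042 0.024 -0.034 0"
}}

```text
time: 28.25
tool_pos: [752.3, 216.5, 305.0]
tcp_rot: [2.832, -0.243, 2.891]
contact_force: [-0.3, 0.3, -0.3]
grip_width: 91.6
finger_force: 0.0
```

```bash
python3 plan.py 60 10; python3 plan.py 60 0
```

```text
q [ 0.035  1.064  0.036  0.438  2.14  -1.027] wrist [801. 598.] tcp [752. 216. 305.] z [-0.147  0.352 -0.924] lean deg -7.7
shift [-0.0535  0.0233 -0.0173]
q [ 0.035  1.064  0.036  0.438  2.14  -1.027] wrist [801. 598.] tcp [752. 216. 305.] z [-0.147  0.352 -0.924] lean deg -7.7
shift [-0.0559  0.0203 -0.008 ]
```

Request:
{"op": "apply_moves", "data": {
  "motion": "-0.0545 0.0215 -0.013 0;-0.0545 0.0215 -0.013 0;-0.0545 0.0215 -0.012 0;-0.0545 0.0215 -0.012 0;-0.0545 0.0215 -0.01 0;-0.0545 0.0215 -0.01 0;-0.0545 0.0215 -0.009 0;-0.0545 0.0215 -0.008 0"
}}

```text
time: 29.25
tool_pos: [878.3, 181.9, 243.4]
tcp_rot: [2.687, -0.009, 2.796]
contact_force: [-0.4, -0.5, 0.8]
grip_width: 92.0
finger_force: 0.0
```

```bash
python3 plan.py 60 10
```

```text
q [-0.032  1.15   0.036  0.446  1.791 -1.12 ] wrist [830. 528.] tcp [878. 182. 243.] z [ 0.141  0.416 -0.898] lean deg 7.3
shift [-0.057   0.0213 -0.0013]
```

```bash
python3 - <<'E'
from h import *
C=np.vstack([cloud(shot('scene')),cloud(shot('top'))])
a=np.degrees(np.arctan2(C[:,1],C[:,0]));r=np.hypot(C[:,0],C[:,1])
print('r bins',[f'{x}-{x+100}' for x in range(350,1250,100)])
for A in range(-110,-10,10):
    print(A,[ (int(np.percentile(C[k,2],99.5)),int(k.sum())) if (k:=(a>=A)&(a<A+10)&(r>=x)&(r<x+100)&(C[:,2]<1100)).sum()>20 else None for x in range(350,1250,100)])
T=T_tool(bot.get_obs())[:3,:3]
for v in([0,-58,0],[-50,0,30],[-35,-45,20]):print((T.T@np.array(v)/1000).round(4))
E
```

```text
r bins ['350-450', '450-550', '550-650', '650-750', '750-850', '850-950', '950-1050', '1050-1150', '1150-1250']
-110 [(7, 366), (7, 404), (7, 429), (8, 485), (9, 395), (4, 69), None, (165, 2355), (141, 814)]
-100 [(7, 366), (7, 423), (8, 464), (8, 477), (9, 506), None, None, (-77, 290), (172, 922)]
-90 [(9, 382), (7, 673), (8, 1062), (7, 1424), (8, 1074), (5, 24), None, None, (184, 590)]
-80 [(8, 1241), (8, 1721), (8, 2281), (8, 2462), (8, 1822), (4, 36), None, None, (183, 250)]
-70 [(8, 1260), (8, 1708), (107, 2498), (269, 2791), (269, 1153), None, None, None, None]
-60 [(9, 1254), (9, 1557), (62, 2466), (270, 7847), (271, 2562), (269, 888), (62, 879), (7, 127), None]
-50 [(8, 1254), (24, 1512), (8, 1781), (268, 3553), (270, 5367), (262, 2503), (9, 2824), (8, 2861), (9, 1821)]
-40 [(16, 1553), (21, 1566), (9, 1700), (28, 2035), (36, 2103), (8, 2329), (164, 4076), (10, 2495), (7, 1784)]
-30 [(11, 1849), (22, 2139), (355, 3904), (354, 2986), (380, 3082), (381, 3600), (174, 3229), (5, 1293), (-734, 1115)]
-20 [(14, 1857), (21, 2433), (177, 3017), (8, 3103), (383, 3439), (10, 3665), (7, 2057), (-737, 1193), (-735, 1303)]
[-0.0197 -0.0489 -0.0241]
[ 0.0473 -0.0023 -0.034 ]
[ 0.0178 -0.04   -0.0416]
```

```bash
python3 - <<'E'
from h import *
T=T_tool(bot.get_obs())[:3,:3]
for v,n in(([-498,-82,177],9),([-150,-500,-70],9),([-130,-212,-155],5)):print((T.T@np.array(v)/1000/n).round(4))
E
```

```text
[ 0.0491 -0.0162 -0.0292]
[-0.0033 -0.0554 -0.0184]
[ 0.0097 -0.0574  0.0066]
```

Request:
{"op": "apply_moves", "data": {
  "motion": "0.0491 -0.0162 -0.0292 0;0.0491 -0.0162 -0.0292 0;0.0491 -0.0162 -0.0292 0;0.0491 -0.0162 -0.0292 0;0.0491 -0.0162 -0.0292 0;0.0491 -0.0162 -0.0292 0;0.0491 -0.0162 -0.0292 0;0.0491 -0.0162 -0.0292 0"
}}

```text
time: 30.35
tool_pos: [479.3, 114.1, 395.6]
tcp_rot: [2.684, -0.005, 2.797]
contact_force: [0.3, -0.7, 0.7]
grip_width: 91.7
finger_force: 0.0
```

Request:
{"op": "apply_moves", "data": {
  "motion": "0.04 -0.03 -0.028 0;-0.0033 -0.0554 -0.0184 0;-0.0033 -0.0554 -0.0184 0;-0.0033 -0.0554 -0.0184 0;-0.0033 -0.0554 -0.0184 0;-0.0033 -0.0554 -0.0184 0;-0.0033 -0.0554 -0.0184 0;-0.0033 -0.0554 -0.0184 0"
}}

```text
time: 31.35
tool_pos: [313.0, -301.4, 350.7]
tcp_rot: [2.691, -0.007, 2.797]
contact_force: [0.3, -0.0, 0.9]
grip_width: 92.0
finger_force: 0.0
```

```bash
python3 plan.py 60 10; python3 - <<'E'
from h import *
print(d(100,-612,195))
E
```

```text
q [-1.167  0.256  1.392  0.306  1.827 -2.363] wrist [502. 636.] tcp [ 313. -301.  351.] z [ 0.141  0.412 -0.9  ] lean deg -18.9
shift [-0.0408 -0.0351 -0.0284]
[ 0.0943 -0.396  -0.0179]
```

Request:
{"op": "apply_moves", "data": {
  "motion": "0.0134 -0.0566 -0.0026 0;0.0134 -0.0566 -0.0026 0;0.0134 -0.0566 -0.0026 0;0.0134 -0.0566 -0.0026 0;0.0134 -0.0566 -0.0026 0;0.0134 -0.0566 -0.0026 0;0.0134 -0.0566 -0.0026 0"
}}

```text
time: 32.22
tool_pos: [98.7, -611.4, 193.0]
tcp_rot: [2.693, -0.01, 2.797]
contact_force: [0.4, -1.2, 0.3]
grip_width: 91.9
finger_force: 0.0
```

```bash
python3 plan.py 30 0; python3 plan.py 55 20|tail -1
```

```text
q [-1.6    0.816  0.871  0.133  1.884 -2.81 ] wrist [739. 478.] tcp [  99. -611.  193.] z [ 0.138  0.412 -0.901] lean deg -24.6
shift [-0.0093 -0.0256 -0.0125]
shift [-0.0169 -0.0383 -0.0409]
```

Request:
{"op": "apply_moves", "data": {
  "motion": "-0.0108 -0.03 -0.0146 0;-0.0108 -0.03 -0.0146 0;-0.0108 -0.03 -0.0146 0;-0.0085 -0.023 -0.011 0;-0.0085 -0.023 -0.011 0;-0.0085 -0.023 -0.011 0"
}}

```text
time: 32.98
tool_pos: [91.7, -733.3, 175.6]
tcp_rot: [2.723, 0.006, 2.789]
contact_force: [-0.2, -0.0, 0.4]
grip_width: 92.1
finger_force: 0.0
```

```bash
python3 plan.py 58 10
```

```text
q [-1.607  1.225  0.036  0.173  2.272 -2.74 ] wrist [851. 465.] tcp [  92. -733.  176.] z [ 0.145  0.38  -0.914] lean deg -22.6
shift [-0.0181 -0.0463 -0.0314]
```

Request:
{"op": "apply_moves", "data": {
  "motion": "-0.0185 -0.048 -0.0314 0;-0.0185 -0.048 -0.031 0;-0.0185 -0.05 -0.029 0;-0.0185 -0.051 -0.027 0;-0.0185 -0.052 -0.025 0;-0.0185 -0.053 -0.023 0;-0.0185 -0.054 -0.02 0;-0.0185 -0.054 -0.018 0"
}}

```text
time: 33.98
tool_pos: [52.5, -827.1, 142.9]
tcp_rot: [2.981, 0.13, 2.75]
contact_force: [-0.1, -0.6, 0.2]
grip_width: 91.7
finger_force: 0.0
```

```bash
python3 plan.py 58 10
```

```text
q [-1.665  1.239  0.036  0.185  1.978 -2.791] wrist [854. 453.] tcp [  53. -827.  143.] z [ 0.179  0.099 -0.979] lean deg -6.6
shift [-0.0181 -0.0535 -0.0165]
```

Request:
{"op": "apply_moves", "data": {
  "motion": "-0.018 -0.0535 -0.02 0;-0.018 -0.0535 -0.02 0;-0.018 -0.054 -0.018 0;-0.018 -0.055 -0.016 0;-0.018 -0.056 -0.014 0;-0.018 -0.057 -0.012 0;-0.018 -0.057 -0.01 0;-0.018 -0.057 -0.008 0"
}}

```text
time: 34.98
tool_pos: [6.7, -920.9, 164.3]
tcp_rot: [-3.013, 0.254, 2.748]
contact_force: [-0.6, 0.7, 0.3]
grip_width: 91.9
finger_force: 0.0
```

```bash
python3 plan.py 58 15
```

```text
q [-1.72   1.221  0.036  0.214  1.692 -2.834] wrist [850. 468.] tcp [   7. -921.  164.] z [ 0.181 -0.214 -0.96 ] lean deg 10.7
shift [-0.0174 -0.0572 -0.0037]
```

Request:
{"op": "apply_moves", "data": {
  "motion": "-0.028 -0.054 -0.004 0;-0.028 -0.054 -0.002 0;-0.028 -0.054 0 0;-0.028 -0.054 0.002 0;-0.028 -0.054 0.004 0;-0.028 -0.054 0.006 0;-0.028 -0.054 0.008 0;-0.028 -0.054 0.01 0"
}}

```text
time: 35.98
tool_pos: [35.3, -1015.2, 207.8]
tcp_rot: [-2.705, 0.376, 2.786]
contact_force: [0.4, 0.2, 0.2]
grip_width: 91.9
finger_force: 0.0
```

```bash
python3 plan.py 58 15; python3 - <<'E'
from h import *
o=bot.get_obs();T=T_tool(o)[:3,:3];print(T.round(3));
z=T[:,2];h=np.array([z[1],-z[0],0]);h/=np.linalg.norm(h)   # horizontal, perpendicular to z
a=np.degrees(np.arctan2(T[:,0]@h,T[:,1]@h));print('turn about z to bring y horizontal',-a,180-a)
E
```

```text
q [-1.681  1.213  0.036  0.227  1.37  -2.797] wrist [848. 475.] tcp [   35. -1015.   208.] z [ 0.165 -0.512 -0.843] lean deg 29.4
shift [-0.0187 -0.0547  0.0158]
[[-0.872  0.461  0.165]
 [ 0.324  0.795 -0.512]
 [-0.368 -0.393 -0.843]]
turn about z to bring y horizontal -133.0782804563863 46.921719543613705
```

Request:
{"op": "apply_moves", "data": {
  "motion": "-0.026 -0.054 0.012 0;-0.026 -0.054 0.013 0;-0.026 -0.054 0.015 0;-0.026 -0.053 0.016 0;0 0 0 0"
}}

```text
time: 36.6
tool_pos: [36.6, -1054.2, 240.7]
tcp_rot: [-2.55, 0.432, 2.82]
contact_force: [-0.1, -0.4, 0.6]
grip_width: 91.6
finger_force: 0.0
```

```bash
cat > st.py <<'E'
from h import *
o=bot.get_obs();T=T_tool(o)[:3,:3];z=T[:,2]
print(o['time'],np.round(o['tool_pos'],1),'q',np.round(o['joint_positions'],2),'z',z.round(3),'lean',np.degrees(np.arccos(-z[2])).round(1),'az',np.degrees(np.arctan2(z[1],z[0])).round(1),'turn',np.degrees(np.arctan(T[2,1]/T[2,0])).round(1))
E
python3 st.py;python3 - <<'E'
from h import *
T=T_tool(bot.get_obs())[:3,:3]
for v in([10,50,35],[20,58,0]):print((T.T@np.array(v)/1000).round(4))
E
```

```text
36.6 [   36.6 -1054.2   240.7] q [-1.68  1.21  0.04  0.24  1.22 -2.79] z [ 0.154 -0.639 -0.754] lean 41.1 az -76.4 turn 50.4
[-0.0089  0.0228 -0.0568]
[-0.0006  0.0511 -0.034 ]
```

Request:
{"op": "apply_moves", "data": {
  "motion": "0 0 -0.055 10.1;0 0 -0.055 10.1;0 0 -0.055 10.1;0 0 -0.055 10.1;0 0 -0.055 10.1"
}}

```text
time: 37.22
tool_pos: [-5.6, -881.0, 446.6]
tcp_rot: [-3.136, 0.716, 1.816]
contact_force: [-1.0, -0.3, 0.4]
grip_width: 92.0
finger_force: 0.0
```

```bash
python3 st.py;python3 - <<'E'
from h import *
print(d(360,-110,390)/15)
print(d(360,-110,390))
E
```

```text
37.225 [  -5.6 -881.   446.6] q [-1.76  0.63  0.68  0.3   1.18 -2.03] z [ 0.154 -0.638 -0.754] lean 41.0 az -76.4 turn 0.4
[ 0.03561333  0.03598    -0.02620667]
[ 0.5342  0.5397 -0.3931]
```

Request:
{"op": "apply_moves", "data": {
  "motion": "0.0356 0.036 -0.0262 0;0.0356 0.036 -0.0262 0;0.0356 0.036 -0.0262 0;0.0356 0.036 -0.0262 0;0.0356 0.036 -0.0262 0;0.0356 0.036 -0.0262 0;0.0356 0.036 -0.0262 0;0.0356 0.036 -0.0262 0"
}}

```text
time: 38.22
tool_pos: [188.3, -468.8, 414.6]
tcp_rot: [-3.132, 0.717, 1.822]
contact_force: [1.0, -0.3, 0.8]
grip_width: 91.8
finger_force: 0.0
```

Request:
{"op": "apply_moves", "data": {
  "motion": "0.0356 0.036 -0.0262 0;0.0356 0.036 -0.0262 0;0.0356 0.036 -0.0262 0;0.0356 0.036 -0.0262 0;0.0356 0.036 -0.0262 0;0.0356 0.036 -0.0262 0;0.0356 0.036 -0.0262 0"
}}

```text
time: 39.1
tool_pos: [355.4, -113.8, 388.3]
tcp_rot: [-3.136, 0.714, 1.822]
contact_force: [1.0, -0.7, -0.2]
grip_width: 91.5
finger_force: 0.0
```

```bash
python3 st.py;python3 - <<'E'
from h import *
print(d(535,-150,325))
E
```

```text
39.1 [ 355.4 -113.8  388.3] q [ 0.04 -0.12  1.83 -0.72  1.34 -0.07] z [ 0.157 -0.636 -0.756] lean 40.9 az -76.1 turn 0.4
[-0.0188  0.1655  0.099 ]
```

Request:
{"op": "apply_moves", "data": {
  "motion": "-0.0047 0.0414 0.0248 0;-0.0047 0.0414 0.0248 0;-0.0047 0.0414 0.0248 0;-0.0047 0.0414 0.0248 0;0 0 0 0"
}}

```text
time: 39.72
tool_pos: [535.7, -152.8, 321.0]
tcp_rot: [-3.128, 0.711, 1.825]
contact_force: [-0.3, -0.0, 1.3]
grip_width: 91.8
finger_force: 0.0
```

```bash
python3 st.py;python3 - <<'E'
from h import *
o=bot.get_obs();T=T_tool(o)
p=shot('wrist');cv2.imwrite('pics/w6.png',p['img'])
for q in bot.cut_out(p,'handle')[:1]:
    c=cloud(p,q['pixels']);k=(c[:,2]>198)&(c[:,2]<300)&(np.hypot(c[:,0]-560,c[:,1]+242)<40);print(q['p'],len(c),k.sum())
    if k.sum()>30:
        f=circ(c[k]);print(f,np.median(c[k],0)); 
        ax=np.array([f[0],f[1],220]);print('axis@220 in tool mm',(T[:3,:3].T@(ax-T[:3,3])).round(1))
E
```

```text
39.725 [ 535.7 -152.8  321. ] q [-0.06  0.26  1.59 -0.75  1.17 -0.05] z [ 0.152 -0.635 -0.757] lean 40.8 az -76.6 turn 0.9
0.56 4709 3589
[ 559.00567088 -244.15689262   12.37267388] [ 555.96316161 -233.57042775  249.2087952 ]
axis@220 in tool mm [ -5.4   1.3 138. ]
```

View pics/w6.png

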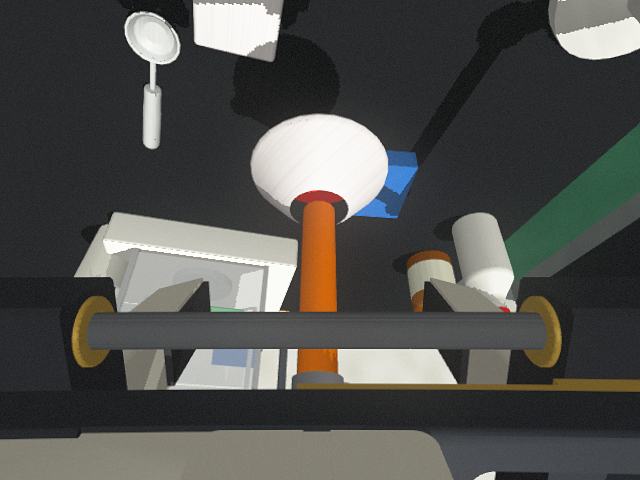

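The orange handle stands at (318,290), midway between the fingers, with the shade below it at (318,165). It fits at (559,-244) with radius 12.4, as it should be. Advancing along the lean.

Request:
{"op": "apply_moves", "data": {
  "motion": "-0.006 0.001 0.03 0;0 0 0.04 0;0 0 0.04 0;0 0 0.03 0;0 0 0.008 0;0 0 0 0"
}}

```text
time: 40.58
tool_pos: [558.8, -250.3, 216.1]
tcp_rot: [-3.133, 0.713, 1.823]
contact_force: [0.2, 0.2, 0.8]
grip_width: 91.8
finger_force: 0.0
```

Request:
{"op": "apply_moves", "data": {
  "motion": "0 0 0 0;0 0 0 0;0 0 0 0;0 0 0 0;0 0 0 0;0 0 0 0;0 0 0 0",
  "fingers": -1
}}

```text
time: 41.45
tool_pos: [559.7, -250.3, 214.9]
tcp_rot: [-3.134, 0.712, 1.824]
contact_force: [7.5, 0.2, -4.4]
grip_width: 26.1
finger_force: 3.7
```

Request:
{"op": "apply_moves", "data": {
  "motion": "0 0 0 0;0.0157 0.0086 -0.0135 0;0.0157 0.0086 -0.0135 0;0.0157 0.0086 -0.0135 0;0.0157 0.0086 -0.0135 0;0.0157 0.0086 -0.0135 0;0.0157 0.0086 -0.0135 0;0.0157 0.0086 -0.0135 0"
}}

```text
time: 42.45
tool_pos: [581.0, -96.5, 214.6]
tcp_rot: [-3.128, 0.715, 1.823]
contact_force: [-0.4, -7.3, 0.3]
grip_width: 25.0
finger_force: 29.9
```

Request:
{"op": "apply_moves", "data": {
  "motion": "0 0 0 0"
}}

```text
time: 42.58
tool_pos: [581.6, -94.5, 214.5]
tcp_rot: [-3.13, 0.713, 1.825]
contact_force: [-2.8, 4.8, 5.5]
grip_width: 25.2
finger_force: 29.9
```

```bash
cat > hd.py <<'E'
from h import *
o=bot.get_obs();T=T_tool(o);near=T[:3,3]-10*T[:3,2]
for n in('wrist','top'):
    p=shot(n);r=bot.cut_out(p,'handle')
    if not r: print(n,'none');continue
    c=cloud(p,r[0]['pixels']);k=(c[:,2]>200)&(c[:,2]<315)&(np.hypot(*(c[:,:2]-near[:2]).T)<50)
    if k.sum()<30: print(n,'few');continue
    f=circ(c[k]);print(n,k.sum(),f.round(1),'axis@220 in tool',(T[:3,:3].T@(np.r_[f[:2],220]-T[:3,3])).round(1))
    r=bot.cut_out(p,'shade')
    if r:
        c=cloud(p,r[0]['pixels'])
        for z in(155,170):
            k=abs(c[:,2]-z)<4
            if k.sum()>60:print(' shade',z,k.sum(),circ(c[k]).round(1))
E
python3 st.py;python3 hd.py
```

```text
42.575 [581.6 -94.5 214.5] q [ 0.06  0.46  1.6  -0.81  1.09  0.2 ] z [ 0.153 -0.636 -0.757] lean 40.8 az -76.4 turn 0.7
wrist 5143 [581.8 -96.9  12.4] axis@220 in tool [-5.4 -0.4 -2.6]
 shade 155 5490 [581.3 -96.1  56.7]
 shade 170 6031 [581.5 -95.7  44.7]
top 120 [581.7 -95.8  12.2] axis@220 in tool [-4.6 -0.3 -3.3]
 shade 155 121 [581.1 -98.6  54.7]
 shade 170 187 [583.1 -96.1  46.4]
```

Request:
{"op": "apply_moves", "data": {
  "motion": "0 0 0 0;0 0 0 0;-0.005 0 0.012 0;0 0 0 0",
  "fingers": 0
}}

```text
time: 43.38
tool_pos: [584.4, -107.6, 207.4]
tcp_rot: [-3.13, 0.712, 1.824]
contact_force: [0.1, 0.8, 0.0]
grip_width: 45.6
finger_force: 0.0
```

Request:
{"op": "apply_moves", "data": {
  "motion": "0 0 0 0;0 0 0 0;0 0 0 0;0 0 0 0;0 0 0 0",
  "fingers": -1
}}

```text
time: 44.0
tool_pos: [584.6, -106.4, 208.3]
tcp_rot: [-3.132, 0.712, 1.824]
contact_force: [-1.4, 0.3, 0.3]
grip_width: 25.5
finger_force: 30.0
```

Request:
{"op": "apply_moves", "data": {
  "motion": "0.0149 0.0083 -0.0128 0;0.0149 0.0083 -0.0128 0;0.0149 0.0083 -0.0128 0;0.0149 0.0083 -0.0128 0;0.0149 0.0083 -0.0128 0;0.0149 0.0083 -0.0128 0;0.0149 0.0083 -0.0128 0;0.0149 0.0083 -0.0128 0"
}}

```text
time: 45.0
tool_pos: [610.7, 60.3, 208.2]
tcp_rot: [-3.129, 0.716, 1.823]
contact_force: [-0.1, -8.3, 2.3]
grip_width: 25.4
finger_force: 29.9
```

Request:
{"op": "apply_moves", "data": {
  "motion": "0 0 0 0;0 0 0 0"
}}

```text
time: 45.25
tool_pos: [611.3, 62.9, 208.0]
tcp_rot: [-3.134, 0.712, 1.823]
contact_force: [0.4, 4.6, 4.9]
grip_width: 25.4
finger_force: 30.0
```

```bash
python3 st.py;python3 hd.py
```

```text
45.25 [611.3  62.9 208. ] q [ 0.32  0.6   1.38 -0.74  1.32  0.32] z [ 0.156 -0.634 -0.757] lean 40.8 az -76.2 turn 0.5
wrist 4733 [610.6  64.   12.3] axis@220 in tool [-6.9 -0.5 -9.8]
 shade 155 5900 [610.1  64.9  56.6]
 shade 170 6496 [610.3  65.3  44.6]
top none
```

Request:
{"op": "apply_moves", "data": {
  "motion": "0 0 0 0;0 0 0 0;0 0 0 0;0 0 0 0",
  "fingers": 1
}}

```text
time: 46.0
tool_pos: [610.7, 61.9, 207.1]
tcp_rot: [-3.131, 0.712, 1.824]
contact_force: [-0.1, -0.1, 0.0]
grip_width: 60.7
finger_force: 0.0
```

Request:
{"op": "apply_moves", "data": {
  "motion": "0 0 -0.02 0;0 0 -0.04 0;0 0 -0.05 0;0 0 -0.05 0;0 0 -0.04 0;0 0 0 0"
}}

```text
time: 46.75
tool_pos: [580.2, 191.1, 360.9]
tcp_rot: [-3.138, 0.711, 1.822]
contact_force: [0.6, -0.2, -0.3]
grip_width: 92.0
finger_force: 0.0
```

```bash
python3 - <<'E'
from h import *
o=bot.get_obs();print(o['time'],o['tool_pos'])
for n in('wrist','scene','top'):
    p=shot(n);c=cloud(p);k0=np.hypot(c[:,0]-610,c[:,1]-66)<75
    if n=='scene':cv2.imwrite('pics/end.png',p['img'])
    k=k0&(c[:,2]>200)&(c[:,2]<300);k&=np.hypot(c[:,0]-610,c[:,1]-66)<30
    print(n,'handle',k.sum(),circ(c[k]).round(1) if k.sum()>30 else '')
    for z in(155,170,180):
        k=k0&(abs(c[:,2]-z)<3)
        if k.sum()>30:print(' shade',z,k.sum(),circ(c[k]).round(1))
    for z,r in((83,32),(46,46),(6,65)):
        print(' ring',z,rim(p,'',[609,66],z,r))
E
```

```text
46.75 [580.15363611 191.09050225 360.87582265]
wrist handle 2876 [610.5  63.5  12.4]
 shade 155 976 [610.4  63.7  57.3]
 shade 170 1130 [610.6  63.4  45.8]
 shade 180 914 [610.4  63.4  37.2]
 ring 83 (array([608.17245449,  68.60913888,  28.58686118]), 581, np.float64(83.0843647177706))
 ring 46 (array([607.21992395,  68.18605042,  43.43714074]), 922, np.float64(46.326473868608474))
 ring 6 (array([608.3306417 ,  64.98929298,  66.10311863]), 5739, np.float64(6.038987578156139))
scene handle 316 [611.7  66.6  11.7]
 shade 155 196 [611.5  65.9  56.2]
 shade 170 200 [610.6  65.4  43.8]
 shade 180 150 [611.4  65.6  35.8]
 ring 83 (array([612.00708377,  73.18653156,  24.22899234]), 72, np.float64(81.24453616225037))
 ring 46 (array([608.86280835,  70.15260503,  44.02427252]), 143, np.float64(44.58331228103634))
 ring 6 (array([605.2588249 ,  66.4011154 ,  60.51518247]), 791, np.float64(4.233577618181471))
top handle 131 [611.1  63.2  12.6]
 shade 155 183 [609.9  63.5  56.4]
 shade 170 238 [610.5  63.3  45.8]
 shade 180 203 [611.3  63.   37.3]
 ring 83 (None, 0, None)
 ring 46 (array([607.62926099,  66.45284041,  43.81408495]), 36, np.float64(48.021610962650584))
 ring 6 (array([604.11737663,  63.91340638,  63.84750503]), 974, np.float64(6.250555589824103))
```

View pics/end.png

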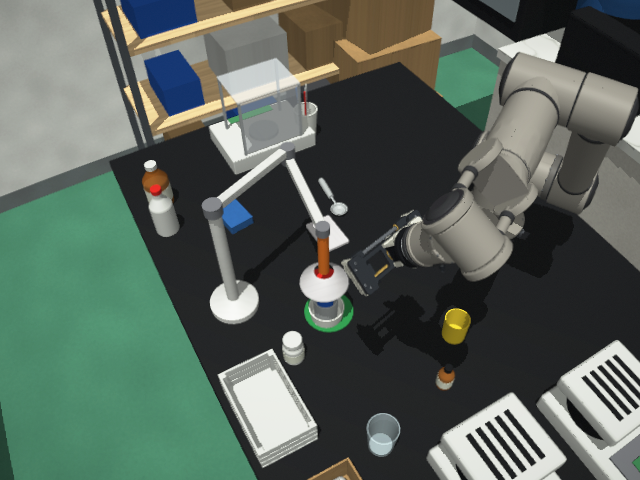

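The final view shows the shade over the nest at (325,285), the dish still on the tile at (328,312), and the other items where they were. The shade is within about 3 mm of the nest's centre and the arm is clear of everything, so I'm handing in.

```bash
python3 -c "
from plant import bot
print(bot.close_job())"
```

```text
the job is handed in; nothing more can be done
None
```

I handed the job in at about 47 s. The tumbler stands in the dish with the blue cup inside it, the dish is still on the tile, and the lamp shade hangs within about 3 mm of centred over the nest. I touched the lamp only by its handle. The hand-in gave no verdict.

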